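Clear the fill line and close the fittings box

TASK

One rubber bung is stacked on another in the open wooden fittings box and stands above the rim, so the lid cannot close. Take that top bung and set it down upright in the box on the flat wooden rib, then lift the lid off its sloping stand and lower it gently onto the box until it sits flush all round. Everything that is in the box stays in it; do not knock or shift the two white cast cups standing nearby, they are brittle.

Things in the scene. Friction and masses are not known exactly. Their poses are not given: they have to be found in the camera images.
- fittings_box: Open plywood box, fixed. Outside 146 (x) x 191 (y) x 60 mm high; inside 130 x 175, 50 deep; floor 10 thick. Origin: centre of its underside, on the table; z up. In a row along its y (about -57, 0, +57 mm, any order) lie the large bung, the middle bung and the flat rib; the small bung stands on the large one. A dark fill line inside, 43 mm above the floor: the lid's under-panel comes down to it.
- box_rim (a point): Centre of the box's mouth, level with the top of the rim, 60 mm above the table; axes as the box.
- box_floor (a point): Centre of the box's inner floor, 10 mm above the table; axes as the box.
- top_bung: Small dark rubber bung, the one that stands proud: a cone widening upward, 37 mm wide at the top, 32 mm high, 30 to 50 g, upright on the large bung, its top 64 mm above the box floor (14 mm above the rim). Origin: centre of its underside; z up. Grip its upper half (24 mm above the origin) from above, fingers closing along the box's x, where there is most room.
- big_bung: Large dark rubber bung, 45 mm wide at the top, 32 mm high, upright on the box floor under the small one; stays in the box. Origin: centre of its underside.
- mid_bung: Middle rubber bung, 41 mm wide at the top, 32 mm high, upright on the box floor; stays in the box. Origin: centre of its underside.
- wood_rib: Flat wooden rib, 52 (x) x 109 (y) x 8 mm, lying on the box floor, its long side (y) across the box. Origin: centre of its underside. The only place in the box where the small bung can stand below the fill line: its top is then 40 mm above the box floor.
- lid: Plywood lid, 0.2 to 0.33 kg: top panel 150 (x) x 199 (y) x 6 mm over an under-panel 124 x 169 x 7 that enters the box's mouth with 3 mm to spare each side. Origin: centre of the under-panel's lower face; z out of the top. Central flat-sided dark grip rail 14 (x) x 100 (y) x 38 high, top 51 mm above the origin. Goes on either way round. Starts on the stand, z leaning 30 deg to the robot's right.
- lid_seat (a point): Centre of the lower face of the lid's top panel (7 mm above the lid's origin); axes as the lid. Meets box_rim when the lid is seated.
- lid_grip (a point): Point in the lid's grip rail, 40 mm above the lid's origin along its z, 11 mm below the rail's top: where the finger pads should close, along the lid's x, the tool pointing along the lid's -z.
- lid_stand: Wooden stand, fixed, about 165 x 170 mm on the ground, 115 mm high. Its board slopes 30 degrees, low side at its -x (about the robot's right), with a lip 12 mm high along the low edge against which the lid rests. Lift the lid square off the board (along the lid's z) by 20 mm or more to clear the lip. Origin: centre of its foot on the table; z up.
- small_cup: White unfired cast cup, 54 mm wide, 65 mm high, standing upright at the left of the work; leave it alone. Origin: centre of its underside.
- large_cup: White unfired cast cup, 67 mm wide, 81 mm high, standing upright at the right of the work; leave it alone. Origin: centre of its underside.
There are look-alikes about, which are no part of the job. What is shaped like the mid_bung but turquoise or yellow is not meant.

How it is judged:
By the outcome, as a careful person would: the job done as asked, in the order asked, and still so for the second after the job is handed in, with the robot touching nothing.
It also fails if it takes over 59 s, if anything falls off the work surface, if the arm or the gripper's body presses on something with over 40 N, if the wrist force passes 120 N, or if a joint passes its speed limit or range.

ROBOT

A 6-joint arm with a two-finger parallel gripper is mounted at the origin on the work surface; the furniture and walls round the work are solid. World frame = base frame: x ahead of the robot, y to its left, z up, the work surface at z = 0. Lengths are in mm, angles in degrees, forces in N, time in s.
With the tool pointing down it reaches from about 350 to 875 mm from the base axis. Payload 4.2 kg.
Tool frame: the origin (TCP) lies between the finger pads, 19 mm behind the fingertips; this is the grasp point; z points along the fingers, y is the line along which they close (so a half turn about z gives the same grasp; the last joint's range is limited). The gripper opens to 87 mm and grips with 3 to 60 N. Pads are 19 mm wide; open, the fingers measure 117 mm over their backs; the gripper's body (75 mm by 190 mm) begins 51 mm behind the grasp point.
Start: joints at [-49.297, 22.042, 0.453, 0, -68.411, -14.817], TCP at [272.878, -562.261, 241.25] pointing down, gripper open.
Joint ranges: [-179.83, 179.83], [-69.29, 118.12], [-61.27, 80.66], [-181.25, 117.63], [-171.15, -9.14], [-177.46, 177.46]. Speed limits (degrees/s): [159.86, 159.86, 180, 180, 180, 180].

INTERFACE

Orientations are given as [roll, pitch, yaw] about the fixed x, y, z axes, in that order (R = Rz(yaw) Ry(pitch) Rx(roll)).
In Python, from rig import env gives the robot as it stands. The module is installed in compiled form; this text tells all that it offers.
- The arm moves only by the shell command python3 -m handwheel 'ROWS' [OPENING]. ROWS is JSON, a list that holds one entry, the list of rows, each a list of 6 numbers: the shift along the tool's x, y, z in units of 25 mm (1.0 is 25 mm), then the turn, a rotation vector about the tool's x, y, z in units of 5 degrees (1.0 is 5 degrees). A call has 1 to 5 rows; each row shifts and turns the commanded pose from where the row before left it, along the tool's axes as they then stand; what a row does not reach is not made up. A row lasts 1/10 s, in which the tool goes at most 50 mm and 8.59 degrees, less where a joint would pass 70% of its speed; a pose out of reach is approached as far as the arm can. A call is refused whole if a number of a shift passes 1 or a number of a turn 1, either way. A call with a gripper value outside its range is refused whole. OPENING is the closure, from -1 (fully open) to 1 (shut), set as the call begins (- or left out, the last holds). The fingers move at their own pace and stop on an object; the grip force is fixed at half the most. Time passes only in rows, so rows that do not move let the fingers close. It gives the time, the measured TCP pose, the force, the opening and the grip force at its end, in the units of the state.
- env.state(): the state, without advancing time (a new reading comes with each control period).
- env.camera(name): name is "side" or "top"; returns the picture (400x640x3 uint8, red, green, blue); there is no depth.
- env.camera_params(name): a dict with "fov_y" (degrees; the focal length in pixels is half the picture's height over the tangent of half this angle, whatever the lens; pixels are square), "cx", "cy" (the principal point, pixels), "k1" (the pictures are not rectified: a ray, as slopes to the right and down, at radius r is drawn at 1 + k1 r^2 times it, then the intrinsics apply), "view" (4x4, takes a point from world to camera coordinates). Camera axes: x right, y up, looking along -z (the intrinsics and any distortion apply to the point x, -y, -z); pixel columns grow to the right and rows downward; lengths in mm; the calibration is good to about 2 mm. A picture is of the moment at which its call begins. camera_params takes no time and is no camera call.
- env.sign_off(): hands the job in; it is judged then, once.
The state is a dict: "clock": time; "joint_pos": joint angles; "qd": joint speeds; "tau": joint torques, N m; "ee_pos": TCP position; "tool_rot": TCP orientation; "contact_force": force on the tool from outside, world axes, zero at the start; "moment": the same for the moment, N m; "opening": finger opening in mm; "grip_force": force on a finger pad.
Only numpy, scipy, OpenCV 4.12 (cv2) and the standard library are available. Lean on these libraries where they do the work, as an engineer would, in place of code of your own. Each camera call takes 0.05 s, during which the arm holds its last target. There are 200 camera calls.

## Working session

There is one attempt and no reset: what is moved stays moved. The work goes in short steps, Python scripts to look and compute and a shell command to move; the robot and the scene stay as the last step left them, time stands still between calls to the robot, and variables do not carry over. Pictures are saved under pics/ and viewed, at most 14 in all, crops included, and the job is handed in when it is done.

```bash
mkdir -p pics; cat > h.py <<'E'
import numpy as np, cv2
from rig import env
from scipy.spatial.transform import Rotation as R
def K(n):
    p=env.camera_params(n); f=200/np.tan(np.radians(p['fov_y'])/2); return p,f
def ray(n,u,v):
    p,f=K(n); d=np.array([(u-p['cx'])/f,(v-p['cy'])/f]); s=d.copy()
    for _ in range(30): s=d/(1+p['k1']*(s@s))
    V=np.array(p['view']); A=V[:3,:3]; o=-A.T@V[:3,3]
    w=A.T@np.array([s[0],-s[1],-1]); return o,w/np.linalg.norm(w)
def onz(n,u,v,z):
    o,d=ray(n,u,v); return o+d*(z-o[2])/d[2]
def proj(n,P):
    p,f=K(n); V=np.array(p['view']); c=V[:3,:3]@np.array(P,float)+V[:3,3]
    s=np.array([c[0],-c[1]])/-c[2]; s=s*(1+p['k1']*(s@s)); return s*f+[p['cx'],p['cy']]
def tri(a,b):
    (o1,d1),(o2,d2)=ray('top',*a),ray('side',*b)
    t=np.linalg.lstsq(np.c_[d1,-d2],o2-o1,rcond=None)[0]
    p,q=o1+d1*t[0],o2+d2*t[1]; return (p+q)/2,np.linalg.norm(p-q)
def save(n,f):
    im=env.camera(n); cv2.imwrite('pics/'+f,im[:,:,::-1]); return im
E
python3 - <<'E'
from h import *
for n in('top','side'):
    save(n,n+'0.png'); p=env.camera_params(n); print(n,{k:np.round(v,3).tolist() for k,v in p.items()}, np.round(ray(n,320,200),2))
print(env.state())
E
```

```text
top {'fov_y': 53.843, 'cx': 317.32, 'cy': 201.866, 'k1': -0.08, 'view': [[-0.011, -1.0, -0.017, 2.077], [0.994, -0.013, 0.111, -567.396], [-0.111, -0.015, 0.994, -1239.83], [0.0, 0.0, 0.0, 1.0]]} [[ 4.25880e+02 -2.44000e+01  1.29505e+03]
 [ 1.20000e-01  1.00000e-02 -9.90000e-01]]
side {'fov_y': 47.576, 'cx': 315.227, 'cy': 206.376, 'k1': 0.032, 'view': [[0.998, 0.062, -0.006, -530.331], [-0.023, 0.459, 0.888, -62.873], [0.058, -0.886, 0.46, -1388.755], [0.0, 0.0, 0.0, 1.0]]} [[ 6.08250e+02 -1.16911e+03  6.90690e+02]
 [-5.00000e-02  8.90000e-01 -4.50000e-01]]
{'clock': 0.1, 'joint_pos': array([-4.92982781e+01,  2.20845771e+01,  3.89617804e-01, -2.53808334e-02,
       -6.84118795e+01, -1.48136814e+01]), 'qd': array([ 0.00965012, -0.11482444,  0.32767339,  0.14321373,  0.03705659,
       -0.04024733]), 'tau': array([-2.00540212e-04, -3.91690636e+01,  1.87935483e+01,  4.23196211e+00,
        1.34962201e-02, -7.51393145e-05]), 'ee_pos': array([ 272.65953286, -561.84137343,  240.30126121]), 'tool_rot': array([ 1.79890681e+02, -4.51752091e-03, -1.54121316e+02]), 'contact_force': array([ 0.43823647, -0.55101631, -0.95431998]), 'moment': array([ 0.04137121,  0.00366086, -0.01828264]), 'grip_force': 0.0, 'opening': 87.36973211218958}
```

View pics/top0.png

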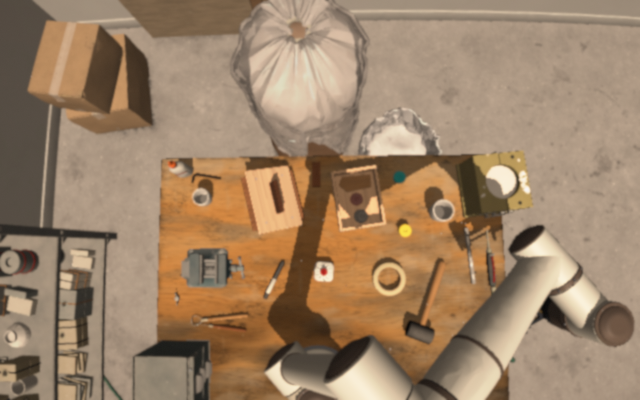

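View pics/side0.png

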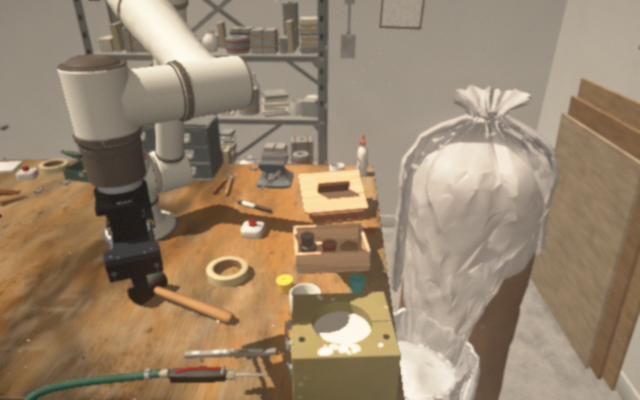

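Top view: the box is near (358,198), the lid on its stand near (272,199), and the cups are at (201,197) and (442,209). Side view: the box is at (330,248) and the lid at (333,192). Next I'll enlarge both.

```bash
python3 - <<'E'
import cv2,numpy as np
a=cv2.imread('pics/top0.png')[155:245,235:395]; b=cv2.imread('pics/side0.png')[160:280,280:400]
a=cv2.resize(a,None,fx=5,fy=5,interpolation=cv2.INTER_CUBIC); b=cv2.resize(b,None,fx=5,fy=5,interpolation=cv2.INTER_CUBIC)
for im,u0,v0 in((a,235,155),(b,280,160)):
    for k in range(0,im.shape[1],50): cv2.putText(im,str(u0+k//5),(k,10),0,.35,(255,0,0)); cv2.line(im,(k,0),(k,im.shape[0]),(255,0,0),1) if k%100==0 else 0
    for k in range(0,im.shape[0],50): cv2.putText(im,str(v0+k//5),(0,k+10),0,.35,(255,0,0)); cv2.line(im,(0,k),(im.shape[1],k),(255,0,0),1) if k%100==0 else 0
cv2.imwrite('pics/topc.png',a); cv2.imwrite('pics/sidec.png',b)
E
```

```text
(no output)
```

View pics/topc.png

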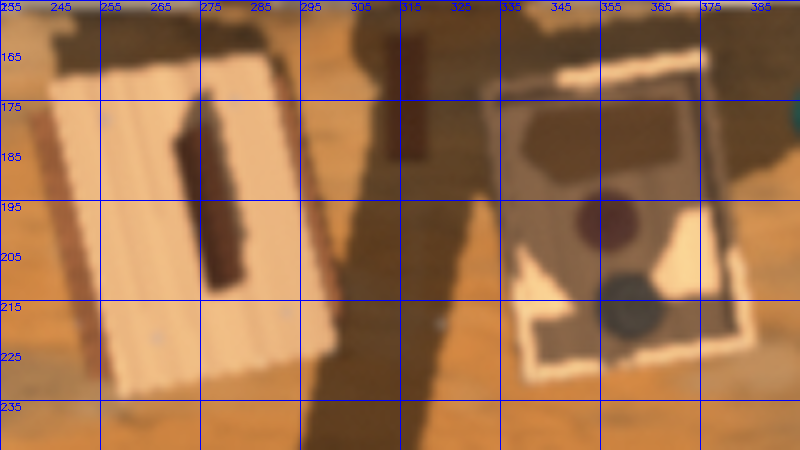

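View pics/sidec.png

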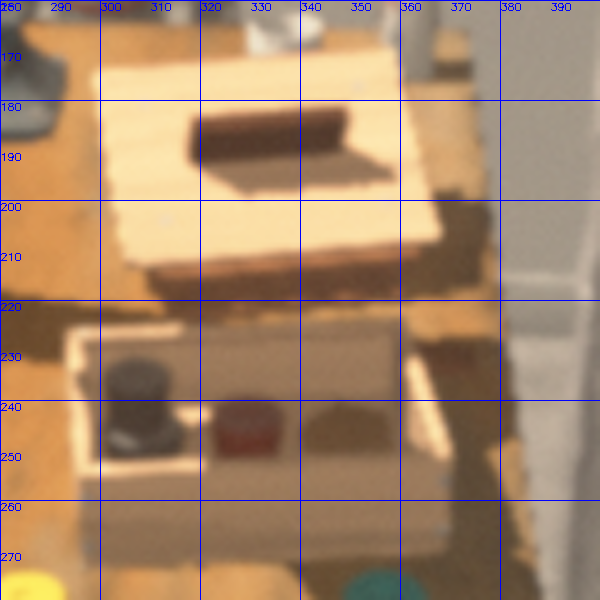

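Top crop: box rim corners are near (340,231), (386,224), (376,165) and (331,172). The small bung stands on the large one at (360.5,216), the mid bung is at (356,199) and the rib is at the far end. Lid corners are near (244.5,171), (289,165), (302,225) and (258.5,234). Side crop: lid corners are near (298,174), (359.5,170), (368,207) and (304.5,212), and the small bung's top is near (307.5,233). Next I'll refine the edges and triangulate.

```bash
cat >> h.py <<'E'
from scipy.ndimage import map_coordinates
def edge(g,a,b,w=4,sgn=0):
    a,b=np.array(a,float),np.array(b,float); t=(b-a)/np.linalg.norm(b-a); n=np.array([-t[1],t[0]])
    s=np.arange(-w,w+.01,.1); pts=[]
    for k in np.linspace(.1,.9,40):
        c=a+k*(b-a); q=c[:,None]+n[:,None]*s
        d=np.gradient(map_coordinates(g,[q[1],q[0]],order=3)); e=np.abs(d) if sgn==0 else np.maximum(sgn*d,0)
        j=e.argmax()
        if 2<j<len(s)-3 and e[j]>.3: pts.append(c+n*s[j])
    pts=np.array(pts,np.float32); vx,vy,x,y=cv2.fitLine(pts,cv2.DIST_HUBER,0,.3,.01).ravel()
    r=np.abs((pts-[x,y])@[-vy,vx]); return np.array([x,y]),np.array([vx,vy]),np.median(r)
def quad(g,c,w=4):
    L=[edge(g,c[i],c[(i+1)%4],w) for i in range(4)]; out=[]
    for i in range(4):
        (p,d,_),(q,e,_)=L[i-1],L[i]; t=np.linalg.solve(np.c_[d,-e],q-p); out.append(p+d*t[0])
    return np.array(out),[round(float(l[2]),2) for l in L]
def gray(im): return cv2.cvtColor(im,cv2.COLOR_RGB2GRAY).astype(float)
E
python3 - <<'E'
from h import *
np.set_printoptions(precision=1,suppress=True)
T=save('top','t1.png');S=save('side','s1.png')
tl,r=quad(gray(T),[(244.5,171),(289,165),(302,224.6),(258.6,234.2)],2.5);print(tl,r)
sl,r=quad(gray(S),[(359.5,169.8),(368,207.3),(304.6,212.2),(298,174)],2.5)
# order sl to match: TL(far-left),TR(far,right),BR,BL
print(sl,r)
P=[]
for a,b in zip(tl,sl): p,e=tri(a,b);P.append(p);print(p,e)
P=np.array(P);print([np.linalg.norm(P[i]-P[i-1]) for i in range(4)],P.mean(0))
# box rim: outer corners on z=60
tb,r=quad(gray(T),[(331.4,172.2),(376.2,165),(385.8,224),(339.8,231.2)],2.5);print(tb,r)
B=np.array([onz('top',*c,60) for c in tb]);print(B,[np.linalg.norm(B[i]-B[i-1]) for i in range(4)],B.mean(0))
sb,r=quad(gray(S),[(360.5,223.2),(369.5,252),(295,254.8),(292.8,225.5)],2.5);print('sideboxrim',sb,r)
for a,b in zip(tb,sb): print(*tri(a,b))
for a,b in (((360.6,216),(307.6,233.5)),): print('bung',*tri(a,b),onz('top',*a,74))
print('box proj', [proj('side',b) for b in B])
E
```

```text
[[243.7 170.5]
 [287.3 164.9]
 [302.2 224.8]
 [258.4 233.9]] [0.15, 0.1, 0.19, 0.06]
[[357.9 169.3]
 [367.9 207.2]
 [304.3 212.9]
 [297.4 173.6]] [0.13, 0.06, 0.2, 0.17]
[658.8 218.8 111.9] 0.8012998641625421
[689.6  91.5  38.2] 1.0774584766297888
[494.5  44.1  38.3] 1.9741311834439743
[463.7 172.3 112.6] 0.23813490524648392
[np.float64(200.60696366487912), np.float64(150.30620079568465), np.float64(200.8032209066353), np.float64(151.26881495826044)] [576.6 131.7  75.2]
[[330.5 171.5]
 [376.1 164. ]
 [384.1 218.6]
 [340.2 232.1]] [0.18, 0.24, 0.13, 0.21]
[[ 661.   -48.4   60. ]
 [ 683.1 -194.1   60. ]
 [ 508.6 -214.3   60. ]
 [ 468.   -75.7   60. ]] [np.float64(194.94369979278093), np.float64(147.30053402091286), np.float64(175.67218970888558), np.float64(144.386233192921)] [ 580.2 -133.1   60. ]
sideboxrim [[360.1 220.9]
 [370.4 250.5]
 [301.2 252.1]
 [291.  225.7]] [0.05, 0.12, 0.26, 0.2]
[660.6 -48.3  66.6] 1.6532735501160942
[ 683.2 -193.7   62.7] 1.1092085946749177
[ 509.  -213.5   64.7] 1.2679905196361148
[468.3 -75.7  61.1] 0.7618009790861371
bung [ 518.4 -139.1   75. ] 3.6173103666645776 [ 516.7 -139.4   74. ]
box proj [array([359.9, 223. ]), array([370.2, 251.5]), array([300.8, 253.9]), array([290.7, 226.1])]
```

```bash
python3 - <<'E'
from h import *
np.set_printoptions(precision=1,suppress=True)
T=env.camera('top');S=env.camera('side');g=gray(T)
print('side bung',onz('side',307.2,234.4,74), onz('side',307.2,233.4,74))
for n,im,(u0,u1,v0,v1) in (('top',T,(345,375,205,226)),('side',S,(298,320,228,256))):
    c=im[v0:v1,u0:u1].astype(int); print(n,u0,v0); print(c.sum(2)//3)
for s in(1,-1):
    p,d,r=edge(g,(387,223.6),(339.8,231.2),3,s); print('near',s,p,d,r,onz('top',*p,60),onz('top',*(p+20*d),60))
    p,d,r=edge(g,(376.2,165),(385.8,224),3,s); print('right',s,p,d,r,onz('top',*p,60),onz('top',*(p+20*d),60))
E
```

```text
side bung [ 519.4 -141.7   74. ] [ 519.  -136.6   74. ]
top 345 205
[[101  99  99 101 100 101 101  99  93  87  82  80  81  86  94  99 104 104
  103 102 100 108 135 170 191 201 204 203 202 201]
 [101  99  99 100 101 102 102 102 100  97  95  92  93  97 100 103 105 104
  104 102 105 120 155 184 197 202 204 203 202 201]
 [102  99  98  99 100 101 102 103 103 101  99  98  99 100 102 103 105 103
  102 104 113 139 172 191 198 201 203 203 202 201]
 [103  99  98  99 100 101 102 103 103 102 100  97  96  96  96  98  98  99
   99 105 125 159 184 194 198 201 203 203 202 201]
 [113 102  98  99 100 101 102 104 103 102  96  92  86  84  83  83  83  84
   87 104 139 176 192 196 198 201 203 203 202 201]
 [137 112  99  99 100 101 101 102 103 100  91  81  74  71  69  67  68  69
   75  97 142 181 195 197 197 200 203 203 203 201]
 [165 129 106  99 100 100 101 102 100  93  82  71  66  64  64  64  65  65
   69  86 126 170 190 196 197 200 202 203 201 200]
 [183 154 125 108 101 100 101 101  97  86  73  65  62  63  65  67  68  69
   69  76 101 143 176 191 196 197 197 194 192 190]
 [195 181 157 125 105 100 101 10
[... 3871 characters left out ...]
5 148 150 151 154 155 158 160 163 170 180
  187 190 188 183]
 [204 206 208 204 196 193 190 188 186 184 184 183 182 181 181 182 184 188
  192 195 191 186]
 [198 201 202 200 194 189 185 182 177 173 170 168 165 160 157 159 156 159
  159 162 161 155]
 [163 162 161 161 158 155 153 147 143 140 139 138 134 131 131 131 131 129
  129 131 130 130]]
near 1 [363.8 227.5] [ 1.  -0.2] 0.10583711 [ 481.4 -150.    60. ] [ 490.1 -212.2   60. ]
right 1 [380.  188.6] [0.2 1. ] 0.15329228 [ 603.9 -204.1   60. ] [ 541.1 -212.8   60. ]
near -1 [365.6 224.9] [ 1.  -0.2] 0.23619172 [ 489.7 -155.7   60. ] [ 501.6 -217.5   60. ]
right -1 [378.4 193.1] [0.2 1. ] 0.19501142 [ 589.7 -198.7   60. ] [ 527.1 -208.2   60. ]
```

```bash
cat >> h.py <<'E'
def rot(): 
    return R.from_euler('xyz',env.state()['tool_rot'],degrees=True)
def need(P,Rt=None):
    s=env.state(); r=rot(); Rt=r if Rt is None else Rt
    print('tcp',np.round(s['ee_pos'],1),np.round(s['tool_rot'],1),'clk',round(s['clock'],2),'F',np.round(s['contact_force'],1),'open',round(s['opening'],1),'grip',round(s['grip_force'],1))
    d=np.array(P)-s['ee_pos']
    print('shift units now-frame',np.round(r.inv().apply(d)/25,3),'target-frame',np.round(Rt.inv().apply(d)/25,3),'turn units',np.round(np.degrees((r.inv()*Rt).as_rotvec())/5,3))
DOWN=lambda yaw:R.from_euler('xyz',[180,0,yaw],degrees=True)
E
python3 -m handwheel '[[[0,0,0,0,0,0.9],[0,0,0,0,0,0.9],[0,0,0,0,0,0.9],[0,0,0,0,0,0.86]]]' -0.35
python3 -m handwheel '[[[-0.75,0.95,0,0,0,0],[-0.75,0.95,0,0,0,0],[-0.75,0.95,0,0,0,0],[-0.75,0.95,0,0,0,0],[-0.75,0.95,0,0,0,0]]]'
python3 -m handwheel '[[[-0.75,0.95,0,0,0,0],[-0.75,0.95,0,0,0,0],[-0.75,0.95,0,0,0,0],[-0.75,0.95,0,0,0,0],[-0.75,0.95,0,0,0,0]]]'
python3 - <<'E'
from h import *
need([518.7,-140.5,150],DOWN(-172))
print('rib',onz('top',354.8,183.2,18))
E
```

```text
clock: 0.7
ee_pos: [272.9, -562.2, 241.1]
tool_rot: [180.0, -0.0, -172.1]
contact_force: [-0.0, 1.3, 0.3]
opening: 63.5
grip_force: 0.0
clock: 1.2
ee_pos: [349.4, -430.4, 241.3]
tool_rot: [-180.0, 0.0, -171.9]
contact_force: [0.1, -0.6, 0.3]
opening: 58.6
grip_force: 0.0
clock: 1.7
ee_pos: [425.5, -299.6, 241.4]
tool_rot: [-180.0, 0.0, -171.9]
contact_force: [0.0, 0.3, 0.1]
opening: 58.9
grip_force: 0.0
tcp [ 425.5 -299.6  241.4] [-180.     0.  -171.9] clk 1.7 F [0.  0.3 0.1] open 58.9 grip 0.0
shift units now-frame [-4.584  5.775  3.655] target-frame [-4.575  5.782  3.654] turn units [-0.     0.002  0.018]
rib [ 628.85411805 -128.22169643   18.        ]
```

```bash
python3 - <<'E'
from h import *
T=save('top','t2.png');S=save('side','s2.png')
a=cv2.resize(T[155:245,315:395],None,fx=5,fy=5,interpolation=cv2.INTER_CUBIC)[:,:,::-1]; b=cv2.resize(S[205:285,280:380],None,fx=4.5,fy=4.5,interpolation=cv2.INTER_CUBIC)[:,:,::-1]
h=450; c=np.zeros((h,400,3),np.uint8); b=cv2.resize(b,(400,320)); c[:320]=b
cv2.imwrite('pics/c2.png',np.hstack([a,c]))
E
```

```text
(no output)
```

View pics/c2.png

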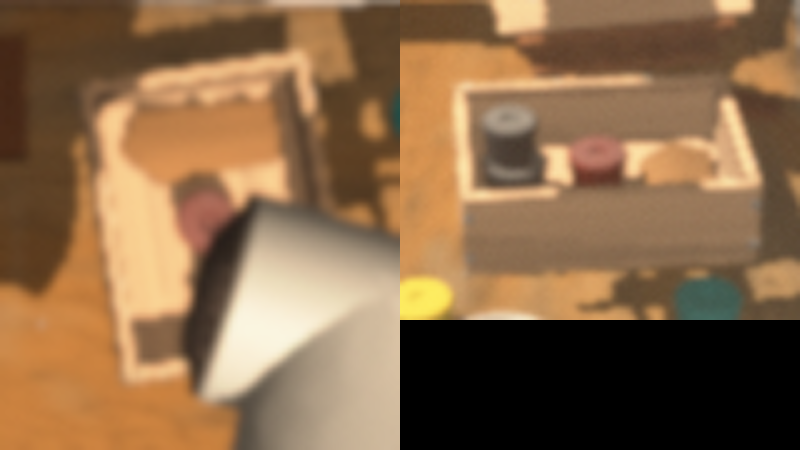

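The arm's shadow has moved off the box. Top: the rib spans (339–371, 175–191), centred near (355,182.6), with the mid bung at (355.5,199). Side: the small bung's top centre is near (307.1,233.8). So the bung is at about (519,-139.5) and the rib at about (631,-127.5).

```bash

python3 -m handwheel '[[[-0.66,0.83,0.4,0,0,0],[-0.66,0.83,0.4,0,0,0],[-0.66,0.83,0.4,0,0,0],[-0.66,0.83,0.4,0,0,0],[-0.66,0.83,0.4,0,0,0]]]' >/dev/null
python3 -m handwheel '[[[-0.66,0.83,0.4,0,0,0],[-0.65,0.83,0.4,0,0,0],[0,0,0,0,0,0],[0,0,0,0,0,0]]]'
python3 - <<'E'
from h import *
need([519,-139.5,66],DOWN(-172))
S=save('side','s3.png'); cv2.imwrite('pics/c3.png',cv2.resize(S[110:290,220:420],None,fx=3.3,fy=3.3,interpolation=cv2.INTER_CUBIC)[:,:,::-1])
E
```

```text
clock: 2.7
ee_pos: [518.7, -140.9, 171.0]
tool_rot: [-180.0, -0.1, -171.9]
contact_force: [-0.5, -0.4, -0.0]
opening: 58.8
grip_force: 0.0
tcp [ 518.7 -140.9  171. ] [-1.800e+02 -1.000e-01 -1.719e+02] clk 2.7 F [-0.5 -0.4 -0. ] open 58.8 grip 0.0
shift units now-frame [-0.025  0.056  4.2  ] target-frame [-0.02   0.055  4.2  ] turn units [-0.001 -0.011  0.025]
```

View pics/c3.png

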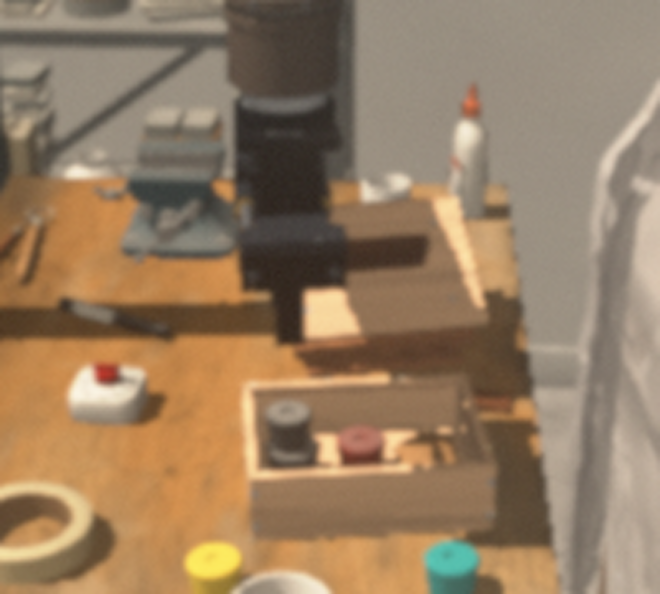

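The fingers (image column 289) line up with the bung (column 289, row 410), so I'll descend and grip.

```bash

python3 -m handwheel '[[[-0.02,0.06,0.8,0,0,0],[0,0,0.8,0,0,0],[0,0,0.8,0,0,0],[0,0,0.7,0,0,0],[0,0,0.4,0,0,0]]]'
python3 -m handwheel '[[[0,0,0.4,0,0,0],[0,0,0.3,0,0,0],[0,0,0,0,0,0]]]'
python3 -m handwheel '[[[0,0,0,0,0,0],[0,0,0,0,0,0],[0,0,0,0,0,0],[0,0,0,0,0,0],[0,0,0,0,0,0]]]' 0.6
```

```text
clock: 3.25
ee_pos: [518.1, -140.3, 83.0]
tool_rot: [180.0, -0.1, -172.0]
contact_force: [-0.8, 0.1, -0.0]
opening: 58.7
grip_force: 0.0
clock: 3.55
ee_pos: [518.6, -139.4, 65.6]
tool_rot: [180.0, -0.1, -171.9]
contact_force: [0.2, 0.1, -0.2]
opening: 58.6
grip_force: 0.0
clock: 4.05
ee_pos: [519.4, -139.3, 66.7]
tool_rot: [-180.0, 0.0, -171.9]
contact_force: [0.0, -0.2, 1.9]
opening: 34.4
grip_force: 29.4
```

```bash

python3 -m handwheel '[[[0,0,-0.4,0,0,0],[0,0,-0.8,0,0,0],[0,0,-0.8,0,0,0]]]'
python3 -m handwheel '[[[-0.9,-0.03,0,0,0,0],[-0.9,-0.03,0,0,0,0],[-0.9,-0.03,0,0,0,0],[-0.9,-0.03,0,0,0,0],[-0.9,-0.03,0,0,0,0]]]'
python3 -m handwheel '[[[0,0,0,0,0,0],[0,0,0,0,0,0]]]'
python3 - <<'E'
from h import *
need([631,-127.5,42.7],DOWN(-172))
S=save('side','s4.png'); cv2.imwrite('pics/c4.png',cv2.resize(S[180:280,280:400],None,fx=5,fy=5,interpolation=cv2.INTER_CUBIC)[:,:,::-1])
E
```

```text
clock: 4.35
ee_pos: [518.8, -139.1, 117.1]
tool_rot: [180.0, -0.0, -171.9]
contact_force: [-0.2, -0.0, 0.5]
opening: 34.4
grip_force: 29.5
clock: 4.85
ee_pos: [631.8, -126.9, 116.9]
tool_rot: [180.0, 0.0, -171.9]
contact_force: [-0.1, 0.1, -1.3]
opening: 34.1
grip_force: 29.5
clock: 5.05
ee_pos: [630.7, -126.9, 116.1]
tool_rot: [180.0, -0.0, -171.9]
contact_force: [-0.5, -0.3, 0.2]
opening: 34.2
grip_force: 29.5
tcp [ 630.7 -126.9  116.1] [ 180.    -0.  -171.9] clk 5.05 F [-0.5 -0.3  0.2] open 34.2 grip 29.5
shift units now-frame [-0.011 -0.027  2.937] target-frame [-0.009 -0.026  2.937] turn units [ 0.005 -0.01   0.016]
```

View pics/c4.png

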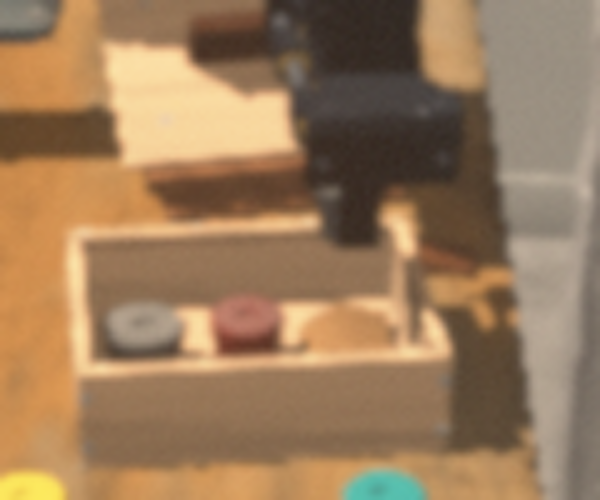

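Side view: the bung is held between the fingers, the big bung (145,328) and mid bung (246,322) stay in place, and the rib is at (347,335) below. Lowering.

```bash

python3 -c "
from h import *
print(proj('side',[631,-127.5,18]),proj('side',[631,-127.5,97]))"
python3 -m handwheel '[[[-0.01,-0.02,0.7,0,0,0],[0,0,0.8,0,0,0],[0,0,0.6,0,0,0],[0,0,0.4,0,0,0],[0,0,0.2,0,0,0]]]'
python3 -m handwheel '[[[0,0,0.1,0,0,0],[0,0,0.06,0,0,0],[0,0,0,0,0,0],[0,0,0,0,0,0]]]'
```

```text
[348.94800786 250.54871982] [349.77283493 225.22775475]
clock: 5.6
ee_pos: [630.3, -127.7, 48.1]
tool_rot: [180.0, -0.1, -171.9]
contact_force: [-0.8, 0.2, 0.4]
opening: 34.4
grip_force: 29.5
clock: 6.0
ee_pos: [631.7, -127.5, 45.4]
tool_rot: [-180.0, 0.1, -171.9]
contact_force: [0.2, -0.3, -0.2]
opening: 34.1
grip_force: 29.5
```

```bash

python3 -m handwheel '[[[0,0,0.06,0,0,0],[0,0,0,0,0,0]]]' | egrep 'ee|force'
python3 -m handwheel '[[[0,0,0.05,0,0,0],[0,0,0,0,0,0]]]'| egrep 'ee|force'
python3 -m handwheel '[[[0,0,0.03,0,0,0],[0,0,0,0,0,0]]]'| egrep 'ee|force'
```

```text
ee_pos: [631.3, -127.5, 43.3]
contact_force: [0.1, 0.1, -0.2]
grip_force: 29.5
ee_pos: [631.5, -127.5, 42.7]
contact_force: [-1.0, 0.6, 3.7]
grip_force: 29.3
ee_pos: [631.8, -127.6, 42.7]
contact_force: [-2.0, 1.1, 6.0]
grip_force: 29.1
```

Contact came at the expected height. I'll release to about 52 mm and withdraw.

```bash

python3 -m handwheel '[[[0,0,0,0,0,0],[0,0,0,0,0,0],[0,0,0,0,0,0],[0,0,0,0,0,0]]]' -0.2
python3 -m handwheel '[[[0,0,-0.3,0,0,0],[0,0,-0.8,0,0,0],[0,0,-1,0,0,0],[0,0,-1,0,0,0],[0,0,-1,0,0,0]]]'
python3 -m handwheel '[[[0,0,-1,0,0,0],[0,0,-1,0,0,0],[-0.5,-0.5,-1,0,0,0],[-0.5,-0.5,-1,0,0,0],[0,0,-1,0,0,0]]]' -1
python3 - <<'E'
from h import *
# lid frame from measured corners
P=np.array([[658.8,218.8,111.9],[689.6,91.5,38.2],[494.5,44.1,38.3],[463.7,172.3,112.6]])
c=P.mean(0); U,_,Vt=np.linalg.svd(P-c); y=Vt[0]*np.sign(Vt[0][0]); z=Vt[2]*np.sign(Vt[2][2]); x=np.cross(y,z)
org=c-13*z; print('c',c,'x',x,'y',y,'z',z,'tilt',np.degrees(np.arccos(z[2])),'hd',np.degrees(np.arctan2(y[1],y[0])))
g=org+40*z; print('grip',g,'railtop',org+51*z)
for n in('top','side'): print(n,[np.round(proj(n,org+51*z+s*50*y+q*7*x),1).tolist() for s in(-1,1) for q in (-1,1)])
S=save('side','s5.png');T=save('top','t5.png')
b=cv2.resize(S[160:280,280:400],None,fx=4,fy=4,interpolation=cv2.INTER_CUBIC)[:,:,::-1]
a=cv2.resize(T[155:245,235:315],None,fx=4,fy=4,interpolation=cv2.INTER_CUBIC)[:,:,::-1]
a=np.vstack([a,np.zeros((120,320,3),np.uint8)]);cv2.imwrite('pics/c5.png',np.hstack([a,b]))
E
```

```text
clock: 7.0
ee_pos: [631.0, -127.6, 40.7]
tool_rot: [180.0, -0.0, -171.9]
contact_force: [0.2, -0.5, 0.4]
opening: 50.9
grip_force: 0.0
clock: 7.5
ee_pos: [631.3, -127.6, 145.2]
tool_rot: [-180.0, 0.0, -171.9]
contact_force: [0.8, -0.0, 0.6]
opening: 52.5
grip_force: 0.0
clock: 8.0
ee_pos: [660.4, -149.8, 269.8]
tool_rot: [-180.0, 0.0, -172.0]
contact_force: [1.0, 0.1, 0.3]
opening: 82.4
grip_force: 0.0
c [576.65  131.675  75.25 ] x [ 0.20121534 -0.84779623 -0.49066683] y [ 0.97259581  0.23248499 -0.00285061] z [ 0.11648942 -0.47664691  0.87134261] tilt 29.38496429266147 hd 13.443473664805266
grip [579.79521422 118.80553334  98.77625034] railtop [581.07659779 113.56241729 108.361019  ]
top [[279.7, 211.4], [283.9, 210.6], [272.1, 179.7], [276.3, 179.1]]
side [[317.1, 182.4], [317.8, 186.1], [348.6, 180.1], [349.4, 183.7]]
```

View pics/c5.png

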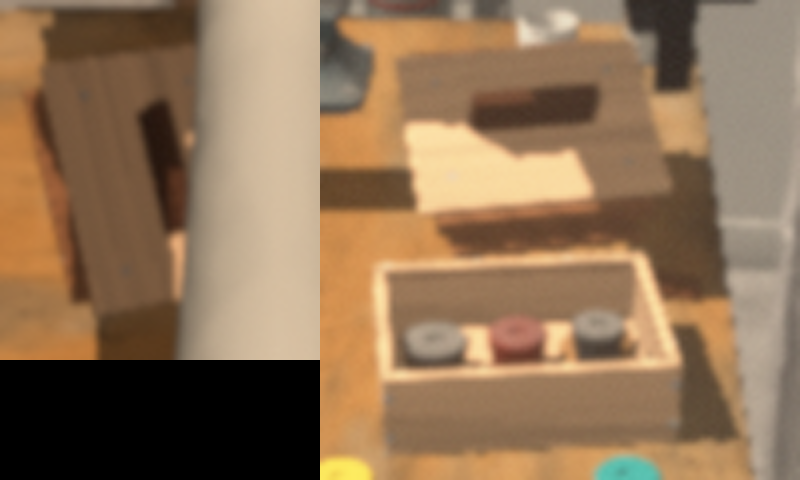

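Side view: the small bung now stands upright on the rib at (599,330), level with the others and below the rim. The lid's rail top edge at (472–600, 85–95) agrees with the prediction from the lid corners. Next, the turn for the lid.

```bash
cat >> h.py <<'E'
LX=np.array([.20121534,-.84779623,-.49066683]);LY=np.array([.97259581,.23248499,-.00285061]);LZ=np.array([.11648942,-.47664691,.87134261])
LG=np.array([579.8,118.8,98.8]); RL=R.from_matrix(np.c_[-LY,-LX,-LZ])
E
python3 -c "
from h import *
need(LG+80*LZ,RL)"
```

```text
tcp [ 661.4 -149.6  273.7] [-179.8    0.5 -171.9] clk 8.1 F [-0.5  0.1  0.7] open 85.4 grip 0.0
shift units now-frame [1.603 9.535 4.169] target-frame [0.659 6.325 8.393] turn units [-5.906  0.398 -1.017]
```

```bash

python3 -m handwheel '[[[0,0,0,-0.85,0.06,-0.15],[0,0,0,-0.85,0.06,-0.15],[0,0,0,-0.85,0.06,-0.15],[0,0,0,-0.85,0.06,-0.15],[0,0,0,-0.85,0.06,-0.14]]]'
python3 -m handwheel '[[[0,0,0,-0.85,0.05,-0.14],[0,0,0,-0.8,0.05,-0.14],[0.07,0.7,0.7,0,0,0],[0.07,0.7,0.7,0,0,0],[0.07,0.7,0.8,0,0,0]]]'
python3 -m handwheel '[[[0.07,0.7,0.8,0,0,0],[0.07,0.7,0.8,0,0,0],[0.07,0.7,0.8,0,0,0],[0.07,0.7,0.8,0,0,0],[0,0,0,0,0,0]]]'
python3 -c "
from h import *
need(LG+80*LZ,RL)"
```

```text
clock: 8.6
ee_pos: [659.2, -148.5, 268.6]
tool_rot: [158.5, -0.8, -168.0]
contact_force: [0.8, 0.2, 0.3]
opening: 86.8
grip_force: 0.0
clock: 9.1
ee_pos: [636.7, -78.9, 246.0]
tool_rot: [150.4, -0.7, -166.6]
contact_force: [-0.0, -0.1, 0.2]
opening: 86.9
grip_force: 0.0
clock: 9.6
ee_pos: [604.5, 19.5, 210.6]
tool_rot: [150.3, -0.8, -166.4]
contact_force: [0.2, -0.3, 0.5]
opening: 86.9
grip_force: 0.0
tcp [604.5  19.5 210.6] [ 150.3   -0.8 -166.4] clk 9.6 F [ 0.2 -0.3  0.5] open 86.9 grip 0.0
shift units now-frame [-1.000e-03  1.356e+00  2.712e+00] target-frame [0.026 1.371 2.704] turn units [ 0.061 -0.135 -0.034]
```

```bash

python3 -m handwheel '[[[0,0.45,0.9,0.06,-0.13,-0.03],[0,0.45,0.9,0,0,0],[0,0.46,0.9,0,0,0],[0,0,0,0,0,0],[0,0,0,0,0,0]]]'
python3 - <<'E'
from h import *
need(LG,RL)
S=save('side','s6.png');T=save('top','t6.png')
b=cv2.resize(S[130:230,280:400],None,fx=4,fy=4,interpolation=cv2.INTER_CUBIC)[:,:,::-1]
a=cv2.resize(T[155:255,235:315],None,fx=4,fy=4,interpolation=cv2.INTER_CUBIC)[:,:,::-1]
cv2.imwrite('pics/c6.png',np.hstack([a,b]))
E
```

```text
clock: 10.1
ee_pos: [592.2, 77.3, 169.6]
tool_rot: [150.8, -0.0, -166.7]
contact_force: [1.7, -0.5, 0.1]
opening: 86.8
grip_force: 0.0
tcp [592.2  77.3 169.6] [ 150.8   -0.  -166.7] clk 10.1 F [ 1.7 -0.5  0.1] open 86.8 grip 0.0
shift units now-frame [0.097 0.128 3.318] target-frame [0.086 0.118 3.319] turn units [-0.036  0.037 -0.01 ]
```

View pics/c6.png

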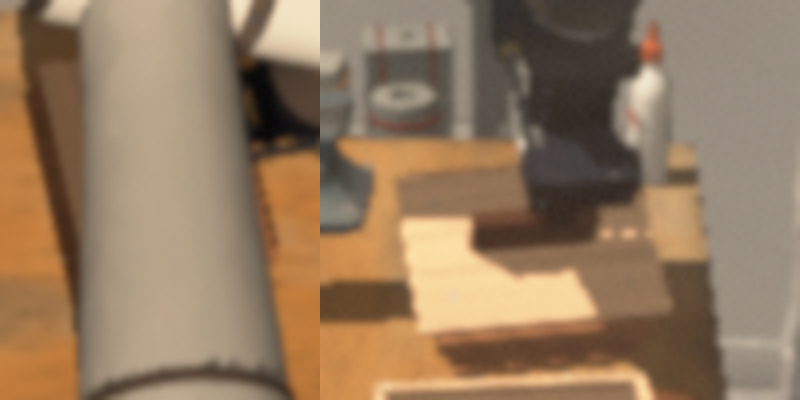

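The arm hides the lid from above. In the side view the lower finger is in front of the rail, heading for its middle. Approaching.

```bash

python3 -m handwheel '[[[0.09,0.12,0.8,-0.04,0.04,0],[0,0,0.8,0,0,0],[0,0,0.7,0,0,0],[0,0,0.5,0,0,0],[0,0,0,0,0,0]]]'
python3 -c "
from h import *
need(LG,RL)"
```

```text
clock: 10.7
ee_pos: [580.7, 113.0, 109.0]
tool_rot: [150.5, -0.3, -166.6]
contact_force: [-0.5, -1.0, 0.5]
opening: 86.8
grip_force: 0.0
tcp [580.7 113.  109. ] [ 150.5   -0.3 -166.6] clk 10.7 F [-0.5 -1.   0.5] open 86.8 grip 0.0
shift units now-frame [-0.021  0.004  0.471] target-frame [-0.021  0.005  0.471] turn units [ 0.018 -0.019 -0.031]
```

```bash

python3 -m handwheel '[[[0,0,0.25,0,0,0],[0,0,0.18,0,0,0],[0,0,0,0,0,0]]]' | egrep 'ee|force'
for i in 1 2; do python3 -m handwheel '[[[0,0,0,0,0,0],[0,0,0,0,0,0],[0,0,0,0,0,0],[0,0,0,0,0,0]]]' 1; done | egrep 'ee|force|op|rot'
```

```text
ee_pos: [580.0, 118.2, 100.7]
contact_force: [0.5, 0.1, -0.6]
grip_force: 0.0
ee_pos: [580.1, 118.2, 101.0]
tool_rot: [150.5, -0.2, -166.6]
contact_force: [0.4, 0.7, 0.5]
opening: 62.5
grip_force: 0.0
ee_pos: [580.0, 118.2, 100.8]
tool_rot: [150.5, -0.2, -166.6]
contact_force: [0.5, -0.6, 0.7]
opening: 30.9
grip_force: 0.0
```

```bash

python3 -m handwheel '[[[0,0,0,0,0,0],[0,0,0,0,0,0],[0,0,0,0,0,0],[0,0,0,0,0,0]]]' | egrep 'ee|force|op|rot'
python3 -m handwheel '[[[0,0,0,0,0,0],[0,0,0,0,0,0]]]' | egrep 'ee|force|op|rot'
```

```text
ee_pos: [580.0, 117.9, 100.9]
tool_rot: [150.6, -0.2, -166.6]
contact_force: [0.7, -1.5, -0.0]
opening: 13.9
grip_force: 30.0
ee_pos: [580.0, 117.9, 100.8]
tool_rot: [150.6, -0.2, -166.6]
contact_force: [0.8, -1.8, 1.8]
opening: 14.3
grip_force: 30.0
```

```bash

python3 -m handwheel '[[[0,0,-0.2,0,0,0],[0,0,-0.4,0,0,0],[0,0,-0.6,0,0,0],[0,0,-0.8,0,0,0],[0,0,-0.8,0,0,0]]]' | egrep 'ee|force|op|rot'
python3 -m handwheel '[[[0,0,-0.8,0,0,0],[0,0,-0.8,0,0,0],[0,0,-0.4,0,0,0],[0,0,0,0,0,0],[0,0,0,0,0,0]]]' | egrep 'ee|force|op|rot'
python3 -c "
from h import *
need([576.2,-134.1,170],DOWN(-172))"
```

```text
ee_pos: [588.4, 84.0, 163.3]
tool_rot: [150.6, -0.1, -166.6]
contact_force: [0.3, -0.3, -3.2]
opening: 13.7
grip_force: 30.0
ee_pos: [593.5, 61.0, 205.0]
tool_rot: [150.5, -0.2, -166.7]
contact_force: [-0.0, 0.1, -2.7]
opening: 13.6
grip_force: 30.0
tcp [593.5  61.  205. ] [ 150.5   -0.2 -166.7] clk 13.4 F [-0.   0.1 -2.7] open 13.6 grip 30.0
shift units now-frame [ 2.471 -7.164 -2.433] target-frame [ 1.773 -7.632  1.4  ] turn units [ 5.892 -0.318  1.035]
```

```bash

python3 -m handwheel '[[[0,0,0,0.4,-0.02,0.07],[0,0,0,0.8,-0.04,0.14],[0,0,0,0.8,-0.04,0.14],[0,0,0,0.8,-0.04,0.14],[0,0,0,0.8,-0.05,0.14]]]' | egrep 'ee|force|op|rot'
python3 -m handwheel '[[[0,0,0,0.8,-0.04,0.14],[0,0,0,0.8,-0.05,0.14],[0,0,0,0.5,-0.04,0.1],[0,0,0,0.19,0,0.03],[0,0,0,0,0,0]]]' | egrep 'ee|force|op|rot'
python3 -c "
from h import *
need([576.2,-134.1,170],DOWN(-172))"
```

```text
ee_pos: [593.1, 61.4, 204.1]
tool_rot: [168.7, -0.5, -169.9]
contact_force: [-0.1, -0.1, -2.2]
opening: 13.8
grip_force: 30.0
ee_pos: [593.1, 61.6, 204.2]
tool_rot: [-180.0, -0.1, -171.9]
contact_force: [-0.7, -0.2, -2.0]
opening: 13.8
grip_force: 30.0
tcp [593.1  61.6 204.2] [-1.800e+02 -1.000e-01 -1.719e+02] clk 14.4 F [-0.7 -0.2 -2. ] open 13.8 grip 30.0
shift units now-frame [ 1.766 -7.655  1.372] target-frame [ 1.759 -7.657  1.368] turn units [-0.001 -0.018  0.015]
```

```bash

python3 -m handwheel '[[[0.1,-0.4,0.05,0,0,0],[0.18,-0.8,0.15,0,0,0],[0.18,-0.8,0.15,0,0,0],[0.18,-0.8,0.15,0,0,0],[0.18,-0.8,0.15,0,0,0]]]' | egrep 'ee|force|op|rot'
python3 -m handwheel '[[[0.18,-0.8,0.15,0,0,0],[0.18,-0.8,0.15,0,0,0],[0.18,-0.8,0.15,0,0,0],[0.18,-0.8,0.15,0,0,0],[0.18,-0.8,0.15,0,0,0]]]' | egrep 'ee|force|op|rot'
python3 -m handwheel '[[[0.05,-0.06,0,0,0,0],[0,0,0,0,0,0],[0,0,0,0,0,0],[0,0,0,0,0,0]]]' | egrep 'ee|force|op|rot'
python3 - <<'E'
from h import *
need([576.2,-134.1,107],DOWN(-172))
S=save('side','s7.png');T=save('top','t7.png')
b=cv2.resize(S[165:285,270:390],None,fx=5,fy=5,interpolation=cv2.INTER_CUBIC)[:,:,::-1]
a=cv2.resize(T[145:245,325:400],None,fx=2.6,fy=6,interpolation=cv2.INTER_CUBIC)[:,:,::-1]
cv2.imwrite('pics/c7.png',np.hstack([a,b]))
E
```

```text
ee_pos: [585.9, -33.1, 188.8]
tool_rot: [180.0, 0.0, -172.1]
contact_force: [0.8, -0.5, -3.1]
opening: 13.7
grip_force: 30.0
ee_pos: [577.4, -135.4, 170.1]
tool_rot: [180.0, 0.1, -172.1]
contact_force: [0.1, 0.5, -2.7]
opening: 13.8
grip_force: 30.0
ee_pos: [577.0, -134.5, 170.6]
tool_rot: [-180.0, 0.1, -172.0]
contact_force: [-0.2, 0.4, -2.0]
opening: 13.6
grip_force: 30.0
tcp [ 577.  -134.5  170.6] [-1.80e+02  1.00e-01 -1.72e+02] clk 15.8 F [-0.2  0.4 -2. ] open 13.6 grip 30.0
shift units now-frame [0.036 0.022 2.545] target-frame [0.031 0.021 2.545] turn units [-0.003  0.019  0.006]
```

View pics/c7.png

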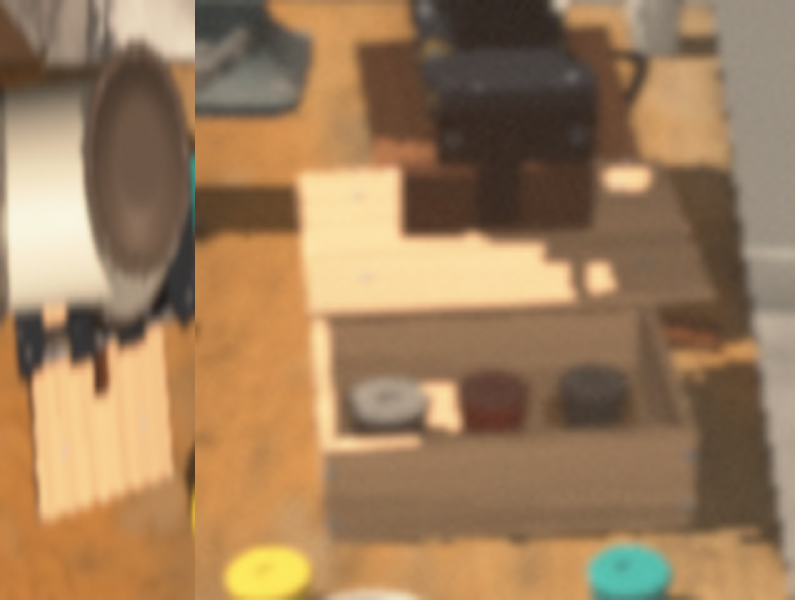

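Top view: only the lid's near part is visible, with corners near (340,231.3) and (391,224.3). Side: lid corners are near (290,199), (292.6,227) and (373.6,224.6), level above the box, and all three bungs are below the rim. I'll measure the lid's offset from the box.

```bash
cat >> h.py <<'E'
def X(l,m): t=np.linalg.solve(np.c_[l[1],-m[1]],m[0]-l[0]); return l[0]+l[1]*t[0]
E
python3 - <<'E'
from h import *
np.set_printoptions(precision=1,suppress=True)
S=gray(cv2.imread('pics/s7.png')[:,:,::-1]);T=gray(cv2.imread('pics/t7.png')[:,:,::-1])
n=edge(T,(340.1,231.3),(390.9,224.3),2.5); l=edge(T,(338,211),(340.1,230.5),2.5); r=edge(T,(388,205),(390.9,223.5),2.5)
print('top res',n[2],l[2],r[2]); NL,NR=X(n,l),X(n,r); print(NL,NR)
b=edge(S,(290.2,199.5),(292.6,226.5),2.5); f=edge(S,(293.5,227),(373,224.6),2.5); q=edge(S,(366,207),(373.5,224),2.5)
print('side res',b[2],f[2],q[2]); SNR,SFR=X(f,b),X(f,q); print(SNR,SFR)
p,e=tri(NR,SNR); print('NR',p,e)
z=p[2]
for zz in(z,142): print(zz,'NL',onz('top',*NL,zz),'NR',onz('top',*NR,zz),'NRs',onz('side',*SNR,zz),'FRs',onz('side',*SFR,zz))
E
```

```text
top res 0.13035971 0.13986614 0.13495459
[340.2 231.7] [391.3 224. ]
side res 0.08992167 0.10579063 0.11285463
[291.9 227.4] [374.  224.1]
NR [ 488.3 -222.4  141. ] 2.480439754883628
140.96250025997603 NL [466.6 -72.3 141. ] NR [ 487.1 -222.5  141. ] NRs [ 489.5 -222.1  141. ] FRs [ 688.4 -196.1  141. ]
142 NL [466.6 -72.3 142. ] NR [ 487.  -222.3  142. ] NRs [ 489.8 -223.9  142. ] FRs [ 688.2 -197.9  142. ]
```

The lid agrees with the box centre within about 1 mm, its yaw is about 0.3° off, and its height is 141 as expected. Descending to just above the rim.

```bash

python3 -m handwheel '[[[0,-0.02,0.4,0,0,-0.06],[0,0,0.7,0,0,0],[0,0,0.6,0,0,0],[0,0,0.4,0,0,0],[0,0,0.3,0,0,0]]]' | egrep 'ee|force|op|rot'
python3 -m handwheel '[[[0,0,0.1,0,0,0],[0,0,0,0,0,0],[0,0,0,0,0,0]]]' | egrep 'ee|force|op|rot'
python3 - <<'E'
from h import *
S=save('side','s8.png');T=save('top','t8.png')
b=cv2.resize(S[195:275,275:385],None,fx=5,fy=5,interpolation=cv2.INTER_CUBIC)[:,:,::-1]
a=cv2.resize(T[195:245,325:400],None,fx=3.3,fy=8,interpolation=cv2.INTER_CUBIC)[:,:,::-1]
cv2.imwrite('pics/c8.png',np.hstack([a,b]))
E
```

```text
ee_pos: [576.7, -135.2, 109.1]
tool_rot: [-180.0, -0.0, -171.7]
contact_force: [-0.0, 0.4, -2.3]
opening: 13.8
grip_force: 30.0
ee_pos: [577.5, -135.5, 108.5]
tool_rot: [-180.0, 0.1, -171.7]
contact_force: [0.4, -0.2, -1.9]
opening: 13.8
grip_force: 30.0
```

View pics/c8.png

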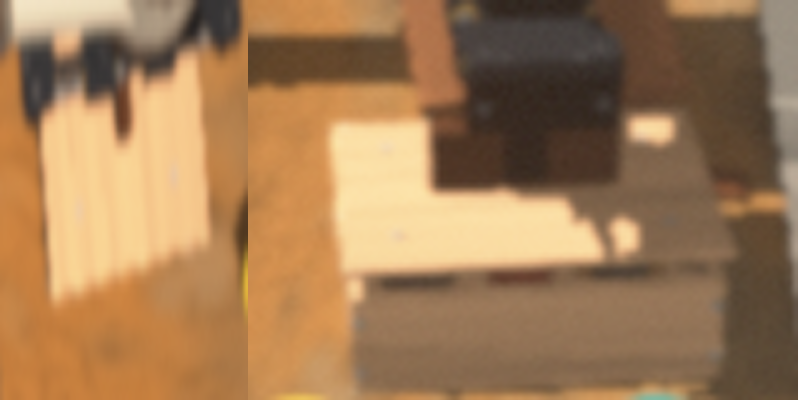

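Side view: the lid overhangs the box about equally at its left (343 vs 353) and right (737 vs 725), about 1 mm off centre at most. Lowering in small steps while watching the force.

```bash

for s in 1 2 3; do :; done
python3 -m handwheel '[[[0,0,0.1,0,0,0],[0,0,0.05,0,0,0],[0,0,0,0,0,0]]]' | egrep 'ee|contact|rot'
python3 -m handwheel '[[[0,0,0.08,0,0,0],[0,0,0.04,0,0,0],[0,0,0,0,0,0]]]' | egrep 'ee|contact|rot'
python3 -m handwheel '[[[0,0,0.06,0,0,0],[0,0,0.04,0,0,0],[0,0,0,0,0,0]]]' | egrep 'ee|contact|rot'
```

```text
ee_pos: [576.8, -135.5, 103.9]
tool_rot: [-180.0, 0.0, -171.7]
contact_force: [0.1, 0.3, -3.4]
ee_pos: [576.8, -135.4, 100.9]
tool_rot: [-180.0, 0.0, -171.7]
contact_force: [0.5, -0.1, -2.5]
ee_pos: [576.9, -135.5, 98.4]
tool_rot: [-180.0, 0.0, -171.7]
contact_force: [-0.5, -0.0, -2.7]
```

No contact on the way into the mouth. Continuing down to the seat.

```bash

python3 -m handwheel '[[[0,0,0.04,0,0,0],[0,0,0.03,0,0,0],[0,0,0,0,0,0]]]' | egrep 'ee|contact|rot'
python3 -m handwheel '[[[0,0,0.03,0,0,0],[0,0,0,0,0,0],[0,0,0,0,0,0]]]' | egrep 'ee|contact|rot'
python3 -m handwheel '[[[0,0,0.03,0,0,0],[0,0,0,0,0,0],[0,0,0,0,0,0]]]' | egrep 'ee|contact|rot'
```

```text
ee_pos: [576.9, -135.4, 96.7]
tool_rot: [-180.0, 0.0, -171.7]
contact_force: [-0.3, 0.3, -3.2]
ee_pos: [577.0, -135.5, 96.1]
tool_rot: [-180.0, 0.1, -171.7]
contact_force: [0.2, 0.3, -3.3]
ee_pos: [577.0, -135.5, 95.3]
tool_rot: [-180.0, 0.1, -171.7]
contact_force: [0.0, -0.5, -2.4]
```

```bash

python3 -m handwheel '[[[0,0,0.03,0,0,0],[0,0,0,0,0,0]]]' | egrep 'ee|contact|rot'
python3 -m handwheel '[[[0,0,0.03,0,0,0],[0,0,0,0,0,0]]]' | egrep 'ee|contact|rot'
python3 -m handwheel '[[[0,0,0.03,0,0,0],[0,0,0,0,0,0]]]' | egrep 'ee|contact|rot'
```

```text
ee_pos: [577.2, -135.4, 94.8]
tool_rot: [-180.0, 0.1, -171.7]
contact_force: [0.5, -0.8, -1.7]
ee_pos: [577.2, -135.4, 94.5]
tool_rot: [-180.0, 0.1, -171.7]
contact_force: [-1.1, 1.3, 2.6]
ee_pos: [577.2, -135.4, 94.5]
tool_rot: [-179.9, 0.1, -171.7]
contact_force: [-2.7, 2.2, 6.4]
```

Seated at the expected height. Releasing and withdrawing straight up.

```bash

python3 -m handwheel '[[[0,0,0,0,0,0],[0,0,0,0,0,0],[0,0,0,0,0,0],[0,0,0,0,0,0],[0,0,0,0,0,0]]]' -0.2 | egrep 'op|force'
python3 -m handwheel '[[[0,0,-0.2,0,0,0],[0,0,-0.6,0,0,0],[0,0,-1,0,0,0],[0,0,-1,0,0,0],[0,0,-1,0,0,0]]]' | egrep 'ee|force'
python3 -m handwheel '[[[0,0,-1,0,0,0],[0,0,-1,0,0,0],[1,-1,-1,0,0,0],[1,-1,-1,0,0,0],[1,-1,0,0,0,0]]]' >/dev/null
python3 -m handwheel '[[[1,-1,0,0,0,0],[1,-1,0,0,0,0],[1,0,0,0,0,0],[0,0,0,0,0,0],[0,0,0,0,0,0]]]' | egrep 'ee|clock'
python3 - <<'E'
from h import *
S=save('side','s9.png');T=save('top','t9.png')
b=cv2.resize(S[195:315,275:385],None,fx=4.5,fy=4.5,interpolation=cv2.INTER_CUBIC)[:,:,::-1]
a=cv2.resize(T[150:240,180:460],None,fx=1.07,fy=1.07)[:,:,::-1]
c=np.zeros((540,a.shape[1],3),np.uint8); c[:a.shape[0]]=a
cv2.imwrite('pics/c9.png',np.hstack([c,b]))
E
```

```text
contact_force: [0.1, -0.6, -0.1]
opening: 45.9
grip_force: 0.0
ee_pos: [576.8, -135.5, 189.4]
contact_force: [0.4, 0.6, -0.7]
grip_force: 0.0
clock: 21.2
ee_pos: [446.2, -281.0, 288.7]
```

View pics/c9.png

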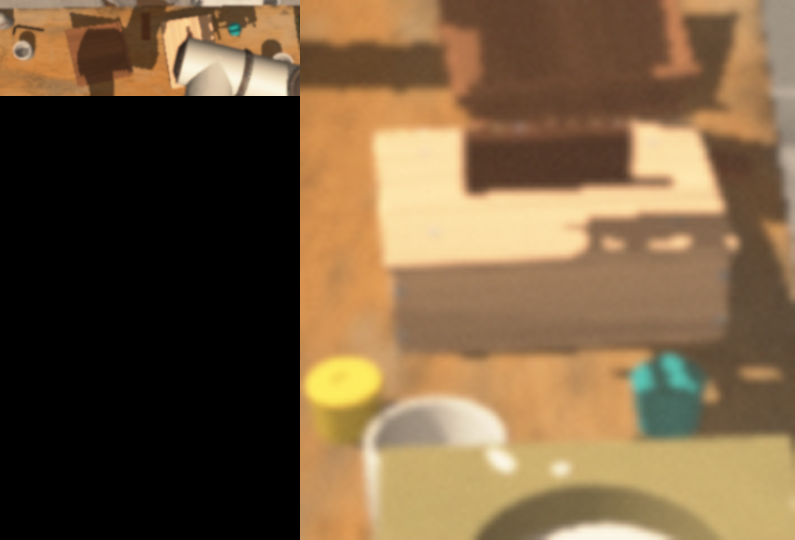

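The lid sits flush on the box with no gap visible at its front edge (row 262), and the cups stand where they were. Handing in.

```bash
python3 -c "
from rig import env
print(env.sign_off())"
```

```text
the job is handed in; nothing more can be done
None
```

The small bung stands upright on the rib, the lid is seated on the box with no visible gap, the cups were not touched, and the job was handed in at about 21 s; no verdict was returned.

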